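# Shut the filter drawer and lock it with the sliding stop

## Task

Push the open filter drawer of the white test box fully home until it seats in its detent, then slide the stop along its rail so that its tongue stands in front of the middle of the shut drawer, and turn the stop's clamp knob clockwise until it is tight. Leave the other things on the bench where they are.

Things in the scene. Friction and masses are not known exactly. Their poses are not given: they have to be found in the camera images.
- test_box: White filter test box, fixed; 220 deep (x) x 340 wide (y) x 120 mm tall. Origin: on the bench below it, 100 mm behind its front. Front is its -x side, facing the robot: drawer on the right (centre y = -70 mm), grey panel with gauge on the left. On top a rail along y at x = -75 mm, 330 long, 28 wide, 18 mm tall. Blue fitting 44 mm wide, 32 tall on the top at (60, -100) mm.
- drawer (a joint): How far the drawer is out, m: 0 fully home, 0.13 most open. Slides along the box's x; needs about 2 N, and about 4 N to pass the detent some 10 mm before home, where a spring roller lets it snap home.
- drawer_face (a point): Outer face of the drawer's front panel, midway across, 70 mm above the bench. Frame as the box: x into the box, y left, z up. Panel 170 wide, 15 thick, from 12 to 92 mm above the bench; face at box x = -115 mm when shut. A steel bar handle, 90 mm long along y, stands 35 mm off the face, 34 mm above the bench.
- stop (a joint): Position of the stop carriage along the rail, m: 0 at the left end (box y = +125 mm), growing to the right (box -y) up to 0.235; at 0.195 the tongue is in front of the drawer's middle. Slides with about 2 N while the knob is loose.
- stop_tongue (a point): Middle of the lower end of the stop's tongue: a dark steel plate 44 wide (y), 9 mm thick, hanging from the carriage in front of the box at box x = -125 mm (6 mm clear of the shut drawer), 62 to 157 mm above the bench. An open drawer blocks its way. Frame as the box. The aluminium carriage is 56 mm wide (y); its top slopes down towards the robot and carries the knob.
- knob (a joint): Angle of the clamp knob, rad, clockwise positive seen from the knob's outer end. 0 to 0.9 loose (at 0 the bar is square to the rail); bites from about 0.9; hard stop at 1.5: tight, bar nearly along the rail. Needs 0.1 to 0.15 N m.
- knob_grip (a point): Centre of the knob's black bar grip, 70 long, 16 wide, 28 mm tall (along the axis), 213 mm above the bench. x along the bar, y across it (the way to pinch), z the knob's axis outwards, leaning 35 degrees from vertical towards the box's front, so the tool must tilt likewise. The slope it stands on is 32 mm below along the axis. The frame turns with the knob.
- grease_jar: Bystander: blue jar, 68 mm diameter, 65 mm tall, upright on the test box. Origin under its centre.
- motor: Bystander: grey drive motor, 76 mm diameter, 130 mm long with its shaft, 79 mm tall, lying on a grey foot left of the drawer, in front of the box. Origin under its centre, x along the shaft.
- tape_roll: Bystander: clear tape roll, 104 mm diameter, 45 mm tall, lying flat. Origin under its centre.
- screwdriver: Bystander: screwdriver 200 mm long, lying, black handle. Origin under its centre, x along it.
- spare_filter: Bystander: flat white filter frame with dark pleats, 190 x 130 x 20 mm. Origin under its centre.
- impeller: Bystander: grey impeller, disc 80 mm diameter with a 24 mm hub, 45 mm tall. Origin under its centre.
- wrench: Bystander: steel wrench 180 mm long, lying. Origin under its centre, x along it.

How it is judged:
On the way, in this order (a step that is already met when the one before it is completed fails the run):
1. the drawer is fully home, seated in its detent (value of joint drawer below 0.004 m), for 0.2 s.
2. with the drawer home, the stop's tongue stands in front of the drawer's middle (value of joint drawer below 0.004 m and value of joint stop between 0.18 and 0.21 m), for 0.2 s.
3. the clamp knob is tightened there (all of step 2 and value of joint knob above 1.2 rad), for 0.2 s.
At the end, for the whole second after the job is handed in: The drawer is home (within 4 mm), the stop stands within 15 mm of the middle of the drawer (stop joint 0.180 to 0.210), and the clamp knob is at 1.2 rad or more (all of step 3); the robot touches nothing.
It fails at once if a bystander is moved more than 30 mm (distance of any of grease_jar, motor, tape_roll, screwdriver, spare_filter, impeller, wrench from where it was at the start of the episode above 0.03 m).
It also fails if it takes over 56 s, if anything falls off the work surface, if the arm or the gripper's body presses on something with over 40 N, if the wrist force passes 120 N, or if a joint passes its speed limit or range.

## Robot

A 6-joint arm with a two-finger parallel gripper is mounted at the origin on the work surface. World frame = base frame: x ahead of the robot, y to its left, z up, the work surface at z = 0. Lengths are in m, angles in rad, forces in N, time in s.
With the tool pointing down it reaches from about 0.3 to 0.875 m from the base axis. Payload 6.4 kg.
Tool frame: the origin (TCP) lies midway between the tips of the shut fingers; the grasp point (between the pads) lies 19 mm behind it; y points along the fingers, x is the direction in which the jaws open and shut, and the axes are right-handed (so a half turn about y gives the same grasp; the last joint's range is limited). The gripper opens to 88 mm and grips with 3 to 60 N. Pads are 18 mm wide; open, the fingers measure 123 mm over their backs; the gripper's body (75 mm by 187 mm) begins 45 mm behind the grasp point.
Start: joints at [-1.322, 0.181, 1.607, -0, 1.354, -0.206], TCP at [0.253, -0.517, 0.239] pointing down, gripper open.
Joint ranges: [-2.99, 2.99], [-0.89, 2.07], [0.3, 2.58], [-1.14, 4.28], [0, 2.63], [-3.12, 3.12]. Speed limits (rad/s): [2.57, 2.57, 3.01, 3.14, 3.14, 3.14].

## Interface

Orientations are given as a unit quaternion [w, x, y, z].
In Python, from rig import env gives the robot as it stands. The module is installed in compiled form; this text tells all that it offers. Calls block until the motion is done:
- env.move_pose(position, orientation): joint-space move of the TCP to a pose.
- env.servo_line(position, ori=None, vel=0.15): straight line of the TCP; ori=None keeps the orientation; vel is the mean speed in m/s.
- env.movej(angles): joint-space move.
- env.move_gripper(opening, effort=None): finger opening in m; effort is the grip in N (None keeps the last); returns when the fingers have stopped.
- env.dwell(seconds).
- env.ik(position, orientation): joint angles nearest the present ones, or None.
- env.read_state(): the state.
- env.camera(name): name is "scene" or "top"; returns a dict with "pixels" (480x640x3 uint8, red, green, blue), "fx", "fy", "cx", "cy" (pixels), "R" (3x3) and "t" (3): a world point X has camera coordinates R X + t. Camera axes: x right, y down, z forward; pixel columns grow to the right and rows downward; lengths in m; the calibration is good to about 2 mm. A picture is of the moment at which its call begins. There is no depth.
A pose or a line that the arm cannot do raises env.MotionError and nothing moves.
- env.sign_off(): hands the job in, once; it reports no verdict.
Trained networks look in a picture, given as the dict that the camera call returned (one of the last four; its "shot" number tells which), for a name from the list of things; names that differ only in an ending like _2 or _b are one class to them, and where a whole thing is asked for, a point or a joint stands for the part that bears it (a point fixed in the world has none). Each returns a list of dicts, best first, with "confidence" (0 to 1); they miss things now and then, are a little off and sometimes report something else, mostly with a low value. They report only what shows in the picture. A call takes as long as a camera call.
- env.regions_of(thing, picture): "pixels" (480x640 bool, what is visible of it) and "centre" ([row, column] in pixels, amid what is visible of it).
The state is a dict: "clock": time; "joint_positions": joint angles; "dq": joint speeds; "effort": joint torques, N m; "ee_pos": TCP position; "tool_rot": TCP orientation; "force": force on the tool from outside, world axes, zero at the start; "moment": the same for the moment, N m; "opening": finger opening in m.
Only numpy, scipy, OpenCV 4.12 (cv2) and the standard library are available. Lean on these libraries where they do the work, as an engineer would, in place of code of your own. Each camera call takes 0.05 s, during which the arm holds its last target. There are 200 camera calls.

## Working session

There is one attempt and no reset: what is moved stays moved. The work goes in short steps, each a Python script; the robot and the scene stay as the last script left them, time stands still between calls to the robot, and variables do not carry over. Pictures are saved under pics/ and viewed, about 8 in all and at most 12, crops included, and the job is handed in when it is done.

```bash
mkdir -p pics
cat > h.py <<'E'
from rig import env
import numpy as np, cv2
def save(p,n): cv2.imwrite(f'pics/{n}.png',p['pixels'][:,:,::-1])
def proj(p,X):
    c=p['R']@np.asarray(X,float)+p['t']; return np.array([p['fx']*c[0]/c[2]+p['cx'],p['fy']*c[1]/c[2]+p['cy']])
def ray(p,u,v,z):
    R=np.asarray(p['R']);o=-R.T@p['t'];d=R.T@np.array([(u-p['cx'])/p['fx'],(v-p['cy'])/p['fy'],1]);return o+d*(z-o[2])/d[2]
E
python3 - <<'E'
from h import *
for n in('scene','top'):
    p=env.camera(n);save(p,n+'0');R=np.array(p['R']);print(n,'cam',np.round(-R.T@p['t'],3),'fwd',R[2].round(2),p['fx'])
    for t in('test_box','drawer','drawer_face','stop','stop_tongue','knob','knob_grip','motor','grease_jar'):
        for r in env.regions_of(t,p)[:2]:
            ys,xs=np.nonzero(r['pixels']);print(t,round(r['confidence'],2),np.round(r['centre']),(xs.min(),xs.max(),ys.min(),ys.max()) if len(xs) else None)
print(env.read_state())
E
```

```text
scene cam [ 0.991 -0.029  0.832] fwd [-0.55  0.01 -0.84] 433.2459463251703
test_box 0.55 [319. 280.] (np.int64(171), np.int64(388), np.int64(220), np.int64(416))
drawer_face 0.93 [242. 279.] (np.int64(235), np.int64(316), np.int64(221), np.int64(265))
stop 0.37 [318. 277.] (np.int64(171), np.int64(389), np.int64(220), np.int64(416))
stop 0.19 [362. 439.] (np.int64(393), np.int64(489), np.int64(306), np.int64(415))
stop_tongue 0.77 [267. 347.] (np.int64(327), np.int64(363), np.int64(227), np.int64(295))
knob 0.78 [245. 349.] (np.int64(338), np.int64(358), np.int64(227), np.int64(259))
knob 0.66 [230. 137.] (np.int64(115), np.int64(168), np.int64(211), np.int64(259))
knob_grip 0.88 [241. 349.] (np.int64(339), np.int64(359), np.int64(227), np.int64(259))
motor 0.82 [257. 386.] (np.int64(361), np.int64(409), np.int64(234), np.int64(283))
grease_jar 0.76 [349. 340.] (np.int64(320), np.int64(361), np.int64(326), np.int64(375))
top cam [ 0.451 -0.013  1.182] fwd [ 0.08 -0.01 -1.  ] 545.5264038368548
drawer 0.95 [250. 366.] (np.int64(325), np.int64(410), np.int64(217), np.int64(295))
drawer_
[... 639 characters left out ...]
.int64(319), np.int64(103), np.int64(142))
{'clock': 1.0, 'joint_positions': array([-1.32230999e+00,  1.80816770e-01,  1.60696310e+00,  6.95925773e-06,
        1.35382050e+00, -2.06293714e-01]), 'dq': array([-0.00056114,  0.00139422,  0.00036978, -0.001703  ,  0.00047203,
        0.00035701]), 'effort': array([ 4.82385349e-05, -4.33844233e+01, -3.42178380e+01,  7.02642789e-02,
        3.08586331e-02,  1.13628002e-05]), 'ee_pos': array([ 0.25260449, -0.51657048,  0.23872288]), 'tool_rot': array([ 0.59985014, -0.5998429 ,  0.37441205, -0.37441144]), 'force': array([-0.27320485, -0.42921495,  0.22928496]), 'moment': array([-0.00019231,  0.0148584 ,  0.02788981]), 'opening': 0.08820191260651307}
```

View pics/top0.png

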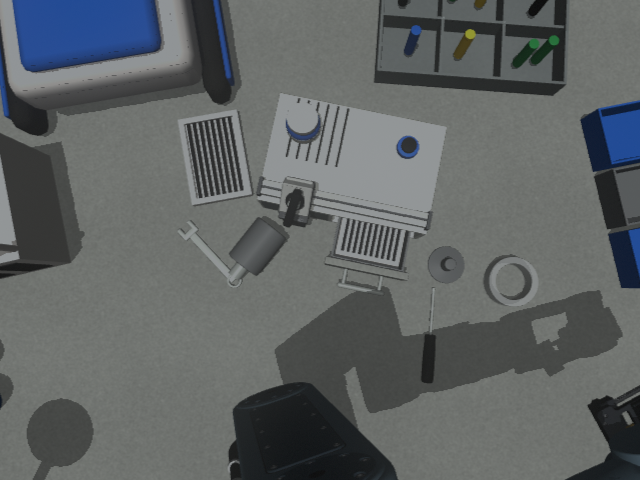

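View pics/scene0.png

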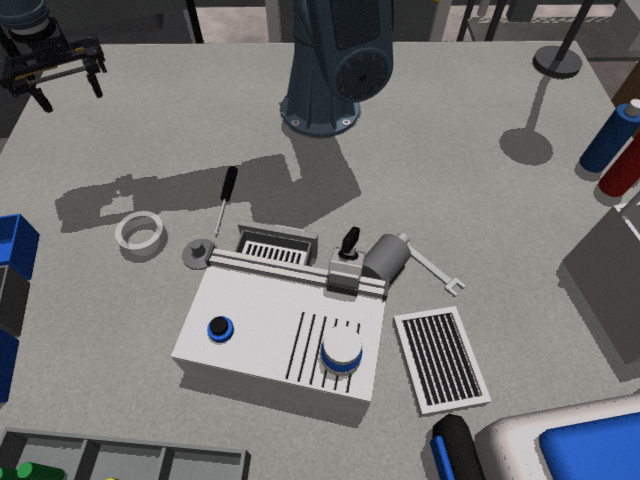

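The top view shows the box with its open drawer (face ~(366,265)), stop and knob at ~(293,203), the motor close to them at (258,248) and the jar on the box at (303,119). The scene view agrees. Next I fit the box pose from corners in both views.

```bash
cat >> h.py <<'E'
def b2w(q,X):
    c,s=np.cos(q[2]),np.sin(q[2]);X=np.atleast_2d(np.asarray(X,float));return np.stack([q[0]+c*X[:,0]-s*X[:,1],q[1]+s*X[:,0]+c*X[:,1],X[:,2]],1)
def tri(pu):
    A=[];b=[]
    for p,u,v in pu:
        R=np.array(p['R']);t=np.array(p['t']);x=(u-p['cx'])/p['fx'];y=(v-p['cy'])/p['fy']
        A+=[R[0]-x*R[2],R[1]-y*R[2]];b+=[x*t[2]-t[0],y*t[2]-t[1]]
    return np.linalg.lstsq(np.array(A),np.array(b),rcond=None)[0]
E
python3 - <<'E'
from h import *
from scipy.optimize import least_squares
S=env.camera('scene');T=env.camera('top')
o=[(T,280,94,(.12,.17,.12)),(T,447,126,(.12,-.17,.12)),(S,176,358,(.12,-.17,.12)),(S,372,402,(.12,.17,.12)),(T,408,147,(.06,-.1,.152)),(S,220,327,(.06,-.1,.152))]
f=lambda q:np.concatenate([proj(p,b2w(q,X)[0])-(u,v) for p,u,v,X in o])
r=least_squares(f,[.65,0,0],loss='soft_l1',f_scale=2);q=r.x;print(q,f(q).round(1));np.save('q.npy',q)
k={}
for n in('knob_grip','stop_tongue','motor','drawer_face'):
    rs=[env.regions_of(n,p)[0] for p in(S,T)]
    X=tri([(p,r['centre'][1],r['centre'][0]) for p,r in zip((S,T),rs)])
    c,s=np.cos(q[2]),np.sin(q[2]);d=X-[q[0],q[1],0];print(n,X.round(3),'box',np.round([c*d[0]+s*d[1],-s*d[0]+c*d[1],d[2]],3))
def rect(x0,x1,y0,y1,z):return [(x0,y0,z),(x1,y0,z),(x1,y1,z),(x0,y1,z)]
out=[]
for p in(T,S):
    im=p['pixels'][:,:,::-1].copy()
    im=cv2.resize(im,None,fx=3,fy=3,interpolation=cv2.INTER_CUBIC)
    for R in(rect(-.1,.12,-.17,.17,.12),rect(-.089,-.061,-.165,.165,.138),rect(-.105-.0,-.12,.125-.022,.125+.022,.157)):
        pts=np.array([proj(p,x)*3+1 for x in b2w(q,R)]);cv2.polylines(im,[pts.astype(int).reshape(-1,1,2)],True,(0,0,255),1)
    c0=(proj(p,b2w(q,(-.08,.0,.1))[0])*3).astype(int);out.append(im[c0[1]-300:c0[1]+300,c0[0]-300:c0[0]+300])
cv2.imwrite('pics/fit.png',cv2.resize(np.hstack(out),(1200,600))[:, :]);
cv2.imwrite('pics/fitT.png',out[0]);cv2.imwrite('pics/fitS.png',out[1])
E
```

```text
[ 0.67523412 -0.07345255 -0.22918482] [-1.3 -2.2 -1.1 -0.4 -4.8 -1.6  1.2 -0.7  0.3 -3.4 -0.6 -2.6]
knob_grip [0.591 0.036 0.214] box [-0.107  0.088  0.214]
stop_tongue [0.602 0.033 0.148] box [-0.096  0.087  0.148]
motor [0.524 0.124 0.056] box [-0.192  0.158  0.056]
drawer_face [ 0.508 -0.103  0.098] box [-0.156 -0.066  0.098]
```

View pics/fitT.png

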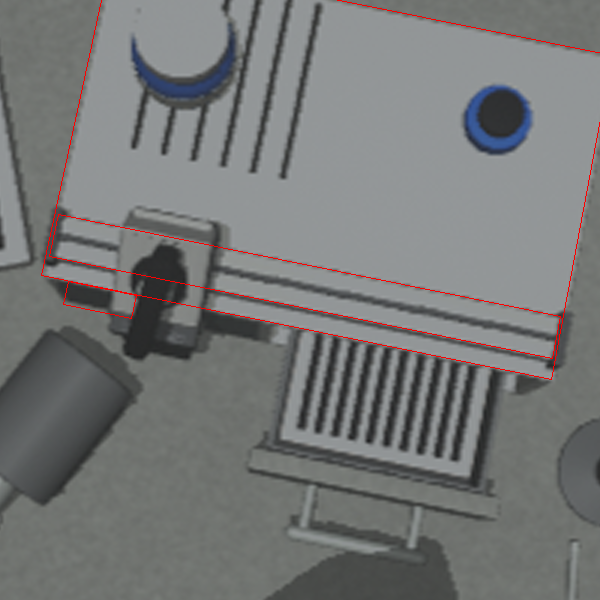

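View pics/fitS.png

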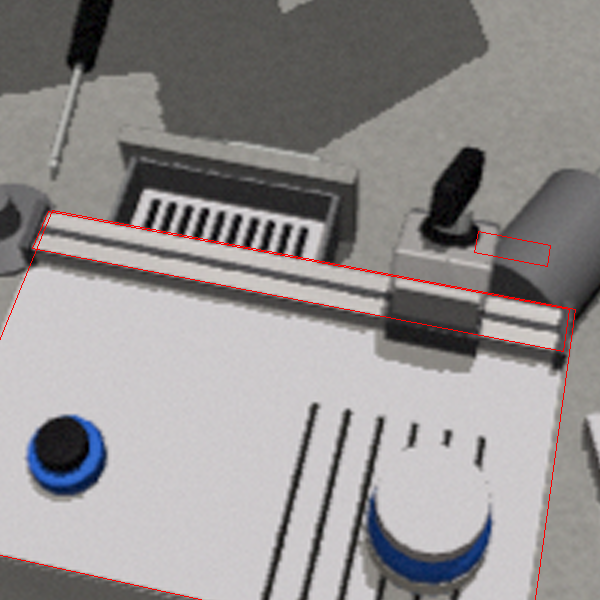

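The box fit holds to about 3 mm. The knob comes out at 214 mm height (213 expected), the stop at about 0.037 m, and the bar nearly square to the rail. Next I check reachability and push the drawer.

```bash
cat >> h.py <<'E'
from scipy.spatial.transform import Rotation as Ro
q=np.load('q.npy')
def tool(tilt,turn=0,sg=1):
    """approach tilted forward by tilt; jaws along box y, turned clockwise by turn seen from behind the tool; wxyz"""
    a=np.array([np.sin(tilt),0,-np.cos(tilt)]);j=np.array([0,sg,0.])
    M=Ro.from_rotvec(a*turn).as_matrix()@np.stack([j,a,np.cross(j,a)],1)
    o=Ro.from_euler('z',q[2])*Ro.from_matrix(M);x=o.as_quat();return x[[3,0,1,2]]
def W(x,y,z): return b2w(q,(x,y,z))[0]
def unbox(X):
    c,s=np.cos(q[2]),np.sin(q[2]);d=np.asarray(X)-[q[0],q[1],0];return np.array([c*d[0]+s*d[1],-s*d[0]+c*d[1],d[2]])
def fb(): 
    f=env.read_state()['force'];return unbox(f+[q[0],q[1],0])
E
python3 - <<'E'
from h import *
S=env.camera('top')
for u,v in((248,465),(497,515)): # crop px -> image
    c0=(proj(S,W(-.08,0,.1))*3).astype(int);print(unbox(ray(S,(u+c0[0]-300)/3,(v+c0[1]-300)/3,.092)))
t=np.radians(35);a=np.array([np.sin(t),0,-np.cos(t)])
for sg in(1,-1):
    for X,tl,turns in(((-.26,-.07,.065),np.radians(45),[0]),((-.125,-.07,.065),np.radians(45),[0]),((-.107,.088,.213),t,[0,.15]),((-.107,-.07,.213),t,[0.15,.8,1.5,1.7])):
        for k in turns:
            P=np.array(X)+(a*.019 if k or X[2]>.2 else 0);r=env.ik(W(*P),tool(tl,k,sg));print(sg,X,k,None if r is None else np.round(r,2))
E
```

```text
[-0.19385032  0.01220889  0.092     ]
[-0.19329067 -0.15667802  0.092     ]
1 (-0.26, -0.07, 0.065) 0 None
1 (-0.125, -0.07, 0.065) 0 [-0.56  0.15  2.34  2.    0.25  2.46]
1 (-0.107, 0.088, 0.213) 0 [-0.1  -0.02  2.04 -0.15  0.52 -1.34]
1 (-0.107, 0.088, 0.213) 0.15 [-0.1  -0.02  2.04 -0.15  0.52 -1.19]
1 (-0.107, -0.07, 0.213) 0.15 [-0.5  -0.11  2.12  0.29  0.56 -1.89]
1 (-0.107, -0.07, 0.213) 0.8 [-0.5  -0.11  2.12  0.29  0.56 -1.24]
1 (-0.107, -0.07, 0.213) 1.5 [-0.5  -0.11  2.12  0.29  0.56 -0.54]
1 (-0.107, -0.07, 0.213) 1.7 [-0.5  -0.11  2.12  0.29  0.56 -0.34]
-1 (-0.26, -0.07, 0.065) 0 None
-1 (-0.125, -0.07, 0.065) 0 [-0.56  0.15  2.34  2.    0.25 -0.68]
-1 (-0.107, 0.088, 0.213) 0 [-0.1  -0.02  2.04 -0.15  0.52  1.8 ]
-1 (-0.107, 0.088, 0.213) 0.15 [-0.1  -0.02  2.04 -0.15  0.52  1.95]
-1 (-0.107, -0.07, 0.213) 0.15 [-0.5  -0.11  2.12  0.29  0.56  1.25]
-1 (-0.107, -0.07, 0.213) 0.8 [-0.5  -0.11  2.12  0.29  0.56  1.9 ]
-1 (-0.107, -0.07, 0.213) 1.5 [-0.5  -0.11  2.12  0.29  0.56  2.6 ]
-1 (-0.107, -0.07, 0.213) 1.7 [-0.5  -0.11  2.12  0.29  0.56  2.8 ]
```

Run:
```python
from h import *
o=tool(np.radians(20));
for x,z in((-.225,.18),(-.225,.068),(-.12,.068)): print(np.round(env.ik(W(x,-.072,z),o),2))
env.move_gripper(0.0,20)
env.move_pose(W(-.225,-.072,.18),o)
env.servo_line(W(-.225,-.072,.068),vel=.1)
print(env.read_state()['clock'],fb())
env.servo_line(W(-.150,-.072,.068),vel=.08);print(env.read_state()['clock'],fb())
x=-.15
while x<-.112:
    x+=.004;env.servo_line(W(x,-.072,.068),vel=.05);f=fb();print(round(x,3),f.round(1))
    if abs(f[0])>15:break
env.dwell(.3);print(fb(),env.read_state()['clock'],unbox(env.read_state()['ee_pos']))
p=env.camera('top');c=(proj(p,W(-.12,-.0,.1))).astype(int)
cv2.imwrite('pics/push.png',cv2.resize(p['pixels'][c[1]-100:c[1]+100,c[0]-130:c[0]+130,::-1],None,fx=3,fy=3))
```

```text
[-0.55 -0.3   2.23  0.14  0.89 -1.96]
[-0.55 -0.05  2.31  0.2   0.57 -2.05]
[-0.47  0.18  2.05  0.15  0.57 -1.93]
5.825 [ 0.67579744 -0.45315475  0.34965611]
6.9167 [0.52471776 0.29539312 0.00178201]
-0.146 [ 0.6  0.9 -0.2]
-0.142 [-0.1 -0.   0.3]
-0.138 [ 0.2  0.2 -0.5]
-0.134 [-5.2  0.4  2.4]
-0.13 [-4.1 -0.6  1.8]
-0.126 [-2.   0.4 -1.2]
-0.122 [-13.2  -1.4   7.8]
-0.118 [-32.3  -3.   24. ]
[-31.44262244  -4.68436212  22.6447616 ] 9.2167 [-0.12322331 -0.07131269  0.06595828]
```

Run:
```python
from h import *
env.servo_line(W(-.17,-.072,.085),vel=.1);env.servo_line(W(-.20,-.072,.20),vel=.15)
env.move_pose(W(-.26,-.02,.32),tool(np.radians(35)))
print(env.read_state()['clock'],fb())
out=[]
T=env.camera('top');S=env.camera('scene')
for p in(T,S):
    c=(proj(p,W(-.12,0,.1))).astype(int);im=cv2.resize(p['pixels'][:,:,::-1],None,fx=3,fy=3,interpolation=cv2.INTER_CUBIC)
    for z in(.092,):
        pts=np.array([proj(p,W(-.115,y,z))*3+1 for y in(-.157,.013)]).astype(int);cv2.line(im,pts[0],pts[1],(0,0,255),1)
    out.append(im[c[1]*3-250:c[1]*3+250,c[0]*3-200:c[0]*3+200])
cv2.imwrite('pics/shut.png',np.hstack(out))
rs=[env.regions_of('knob_grip',p)[0] for p in(T,S)];print([r['confidence'] for r in rs],unbox(tri([(p,r['centre'][1],r['centre'][0]) for p,r in zip((T,S),rs)])))
```

```text
11.5583 [-0.05565544  0.45105463  0.3339137 ]
[0.64, 0.83] [-0.10593643  0.08544011  0.21118293]
```

View pics/shut.png

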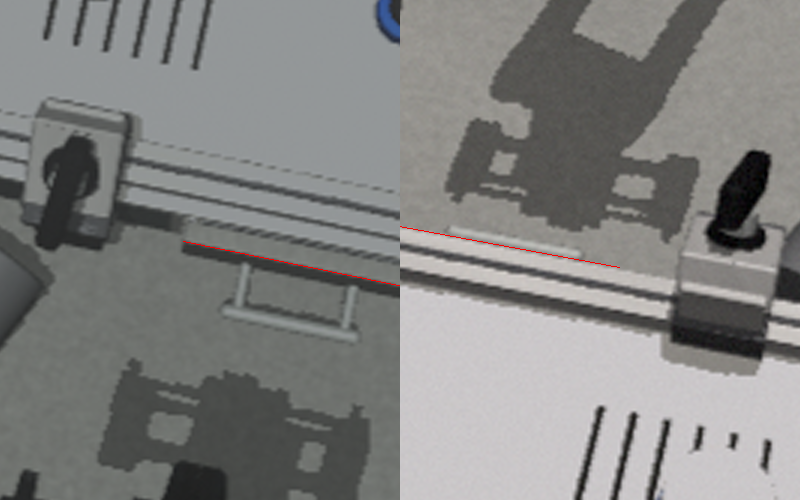

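The drawer face lies on the projected shut line (red) in both views, so it is shut. The knob is unchanged at (−0.106, 0.086, 0.211) in the box frame. Next I fit the bar angle by silhouette overlap, then grip the knob.

```bash
cat > knob.py <<'E'
from h import *
from itertools import product
t=np.radians(35);A=np.array([np.sin(t),0,-np.cos(t)])
def fit(ys,ths,xs=(-.112,-.107,-.102)):
    ps=[env.camera('top'),env.camera('scene')];ms=[env.regions_of('knob_grip',p)[0]['pixels'].astype(np.uint8) for p in ps];best=[]
    for x,y,th in product(xs,ys,ths):
        M=Ro.from_rotvec(A*th).as_matrix()@np.array([[np.cos(t),0,0],[0,1,0],[np.sin(t),0,0]]);u=M@[1,0,0];v=M@[0,1,0]
        C=[np.array([x,y,.213])+u*a*.035+v*b*.008-A*c*.014 for a,b,c in product((-1,1),repeat=3)];s=0
        for p,m in zip(ps,ms):
            h=cv2.convexHull(np.array([proj(p,W(*c)) for c in C]).round().astype(np.int32));r=cv2.fillConvexPoly(np.zeros((480,640),np.uint8),h,1)
            s+=(r&m).sum()/(r|m).sum()
        best.append((s/2,x,y,th))
    best.sort(reverse=True);return np.round(best[:4],3)
E
python3 - <<'E'
from knob import *
print(fit(np.arange(.076,.1,.003),np.arange(-.4,.9,.1)))
E
```

```text
Traceback (most recent call last):
  File "knob.py", line 5, in fit
    ps=[env.camera('top'),env.camera('scene')];ms=[env.regions_of('knob_grip',p)[0]['pixels'].astype(np.uint8) for p in ps];best=[]
                                                   ~~~~~~~~~~~~~~~~~~~~~~~~~~~~~^^^
IndexError: list index out of range
```

```bash
python3 - <<'E'
s=open('knob.py').read()
i=s.index("    ps=[env");j=s.index(";best=[]")
s=s[:i]+"    ps,ms=zip(*[look(n) for n in('top','scene')])"+s[j:]
s=s.replace("def fit","""def look(n):
    for _ in range(6):
        p=env.camera(n);r=env.regions_of('knob_grip',p)
        if r and r[0]['confidence']>.5: return p,r[0]['pixels'].astype(np.uint8)
    raise RuntimeError('knob not found')
def fit""")
open('knob.py','w').write(s)
E
python3 - <<'E'
from knob import *
print(fit(np.arange(.076,.1,.003),np.arange(-.4,.9,.1)))
E
```

```text
[[ 0.698 -0.107  0.088  0.1  ]
 [ 0.673 -0.112  0.088  0.1  ]
 [ 0.668 -0.107  0.088 -0.   ]
 [ 0.656 -0.107  0.088  0.2  ]]
```

Run:
```python
from knob import *
P=np.array([-.107,.088,.213]);o=tool(t,.1)
env.move_gripper(.06,20)
env.move_pose(W(*(P-A*.08)),o)
env.servo_line(W(*(P+A*.017)),vel=.1)
print(env.read_state()['clock'],fb())
env.move_gripper(0.0,25);s=env.read_state();print(s['opening'],fb(),unbox(s['ee_pos']))
p=env.camera('scene');c=(proj(p,W(-.12,.08,.2))).astype(int)
cv2.imwrite('pics/grip.png',cv2.resize(p['pixels'][max(c[1]-90,0):c[1]+90,c[0]-110:c[0]+110,::-1],None,fx=3,fy=3))
```

```text
14.875 [-0.37262456  0.44486711  0.16281863]
0.02078748312422 [-1.15333328 -0.13738863  1.58212083] [-0.0972485   0.08798049  0.19914074]
```

View pics/grip.png

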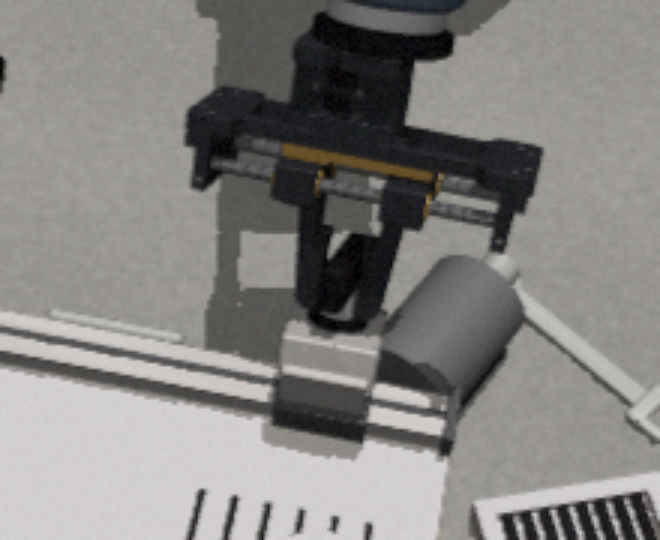

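The fingers straddle the bar, but the opening is 20.8 mm instead of 16. The bar sits about 0.25 rad further clockwise than the tool (front end leaning to box left). I'll loosen, turn and regrip.

Run:
```python
from knob import *
P=np.array([-.107,.088,.213])+A*.017
env.move_gripper(.045,25)
for th in(.35,):
    env.servo_line(W(*P),ori=tool(t,th),vel=.05)
    env.move_gripper(0.0,25);env.dwell(.2);s=env.read_state();print(th,s['opening'],fb(),s['moment'],s['clock'])
```

```text
0.35 0.020457823496488118 [-2.53609093 -0.14846441 -0.20921493] [-0.11746     0.46403232 -0.07501916] 17.2333
```

Run:
```python
from knob import *
o=[]
for n in('scene','top'):
    p=env.camera(n);c=(proj(p,W(-.12,.085,.2))).astype(int)
    o.append(cv2.resize(p['pixels'][c[1]-40:c[1]+40,c[0]-40:c[0]+40,::-1],None,fx=5,fy=5,interpolation=cv2.INTER_CUBIC))
    for r in env.regions_of('knob_grip',p)[:1]: print(r['confidence'],r['centre'])
cv2.imwrite('pics/grip2.png',np.hstack(o))
```

```text
0.88 [241.5, 347.4]
0.75 [198.4, 295.9]
```

View pics/grip2.png

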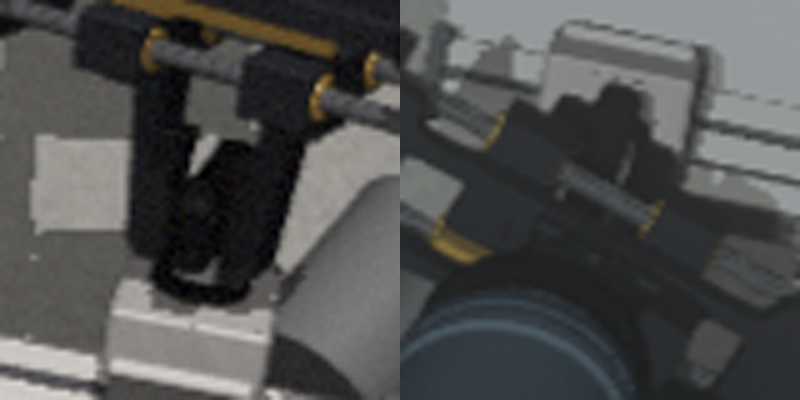

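Run:
```python
from knob import *
P=np.array([-.107,.088,.213])+A*.017
for y in(.06,.0,-.04,-.072):
    env.servo_line(W(P[0],y,P[2]),ori=tool(t,.35),vel=.08);s=env.read_state();print(y,fb().round(1),s['moment'].round(2),round(s['opening'],4))
env.dwell(.4);print(env.read_state()['clock'],fb(),unbox(env.read_state()['ee_pos']))
p=env.camera('scene');c=(proj(p,W(-.12,-.0,.15))).astype(int)
cv2.imwrite('pics/slid.png',cv2.resize(p['pixels'][c[1]-80:c[1]+80,c[0]-130:c[0]+130,::-1],None,fx=3,fy=3))
for r in env.regions_of('stop',p)[:2]:print(r['confidence'],r['centre'],proj(p,W(-.08,-.072,.16)))
```

```text
0.06 [-4.7 -2.   0.4] [-0.15  0.77 -0.21] 0.0208
0.0 [-7.4 -1.7  1.3] [-0.13  0.92 -0.2 ] 0.0212
-0.04 [-7.5 -2.1  2.9] [-0.07  1.01 -0.16] 0.0211
-0.072 [-9.  -2.6  3.3] [-0.08  1.19 -0.18] 0.0211
20.4333 [-9.17546872 -2.35867799  3.16184981] [-0.09768283 -0.07203995  0.19881525]
0.56 [253.7, 257.0] [258.74988873 254.65070067]
```

View pics/slid.png

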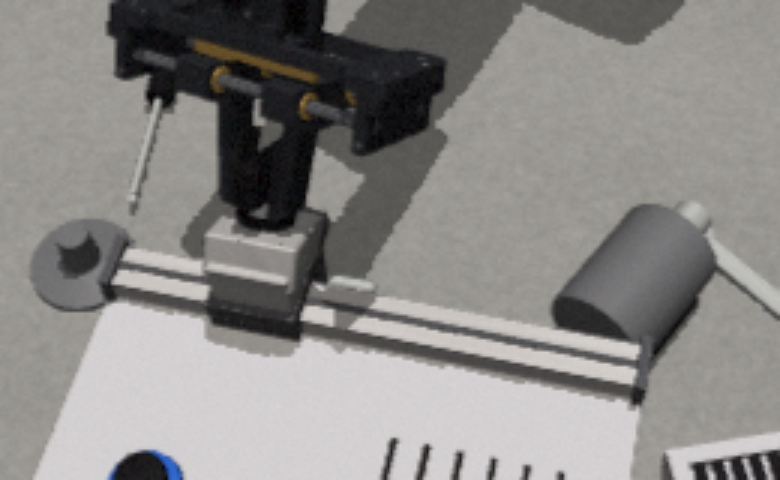

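The carriage now stands in front of the drawer, with the network centre (257,254) against (259,255) predicted. Now I turn the knob.

Run:
```python
from knob import *
P=np.array([-.107,-.072,.213])+A*.017
env.move_gripper(0,40)
for th in np.arange(.5,1.61,.1):
    env.servo_line(W(*P),ori=tool(t,th),vel=.03);s=env.read_state();m=unbox(s['moment']+[q[0],q[1],0]);print(round(th,2),fb().round(1),'axis',round(m@A,3),round(s['opening'],4),round(s['clock'],2))
    if abs(m@A)>1.5 or s['clock']>40:break
```

```text
0.5 [-10.7  -1.4   4.6] axis 0.093 0.0206 21.05
0.6 [-12.2  -0.8   4.4] axis 0.073 0.0205 21.3
0.7 [-12.9  -1.4   5.8] axis 0.046 0.0203 21.55
0.8 [-15.4  -2.4   6.5] axis 0.036 0.0207 21.8
0.9 [-17.4  -2.3   5.9] axis 0.047 0.0207 22.05
1.0 [-18.8  -1.3   7.6] axis 0.021 0.0207 22.3
1.1 [-20.6  -1.8   8.5] axis -0.006 0.0208 22.55
1.2 [-23.8  -2.3  10. ] axis -0.029 0.0206 22.8
1.3 [-25.7  -0.4   9.2] axis -0.027 0.0205 23.05
1.4 [-28.7   0.2  11.1] axis -0.021 0.0206 23.3
1.5 [-30.3   1.5  12.8] axis 0.011 0.02 23.55
1.6 [-34.    3.3  14.9] axis 0.0 0.0205 23.8
```

The opening stays at 20.5 mm and there is no torque, so I suspect the fingertips hold the round hub. I'll open, lift and look.

Run:
```python
from knob import *
P=np.array([-.107,-.072,.213]);o=tool(t,1.5)
env.move_gripper(.06,25)
print(fb())
env.servo_line(W(*(P-A*.10)),vel=.12)
env.move_pose(W(-.26,-.2,.36),o)
print(env.read_state()['clock'])
try: print(fit(np.arange(-.084,-.056,.003),np.arange(-.3,1.8,.1)))
except Exception as e: print(e)
out=[]
for n in('top','scene'):
    p=env.camera(n);c=(proj(p,W(-.11,-.072,.19))).astype(int)
    out.append(cv2.resize(p['pixels'][c[1]-50:c[1]+50,c[0]-40:c[0]+40,::-1],None,fx=5,fy=5,interpolation=cv2.INTER_CUBIC))
cv2.imwrite('pics/knob1.png',np.hstack(out))
```

```text
[0.8335173  0.35533081 0.48950201]
26.375
[[ 0.726 -0.112 -0.066  1.4  ]
 [ 0.71  -0.112 -0.066  1.3  ]
 [ 0.71  -0.112 -0.066  1.5  ]
 [ 0.708 -0.112 -0.069  1.3  ]]
```

View pics/knob1.png

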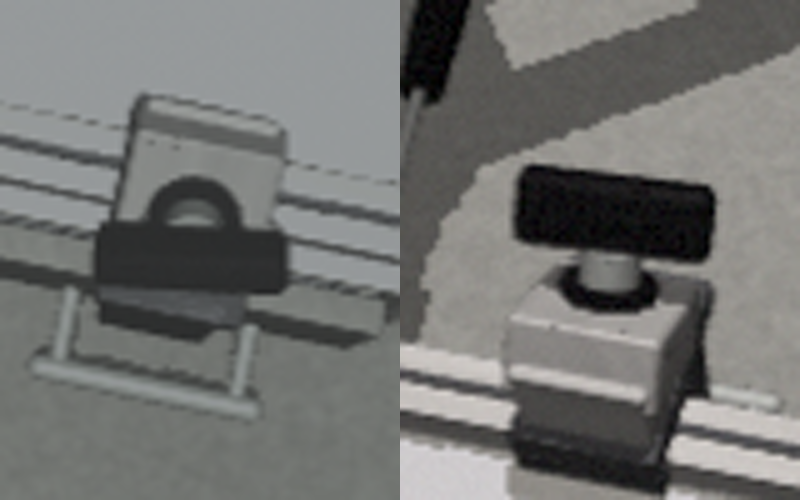

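The drive hub was indeed what I gripped. The bar still followed, to about 1.35 rad (fit 1.4, rail comparison about 1.33). To be safe I regrip higher on the bar itself and turn it against the stop.

Run:
```python
from knob import *
P=np.array([-.110,-.069,.213]);G=P+A*.009
env.move_gripper(.06,25)
env.move_pose(W(*(P-A*.08)),tool(t,1.35));env.servo_line(W(*G),vel=.08)
env.move_gripper(0,30);env.dwell(.1);s=env.read_state();print(s['opening'],fb(),s['clock'])
M=lambda:unbox(env.read_state()['moment']+[q[0],q[1],0])@A
print('axis',M())
for th in np.arange(1.4,1.71,.05):
    env.servo_line(W(*G),ori=tool(t,th),vel=.03);print(round(th,2),fb().round(1),round(M(),3))
    if abs(M())>.8 :break
s=env.read_state();print(s['opening'],s['clock'])
env.move_gripper(.06,25);env.servo_line(W(*(P-A*.10)),vel=.12)
env.move_pose(W(-.26,-.2,.36),tool(t,1.5))
print(env.read_state()['clock'],fb())
print(fit(np.arange(-.084,-.056,.003),np.arange(1,1.8,.05)))
out=[]
for n in('top','scene'):
    p=env.camera(n);c=(proj(p,W(-.11,-.072,.17))).astype(int)
    im=cv2.resize(p['pixels'][:,:,::-1],None,fx=4,fy=4,interpolation=cv2.INTER_CUBIC)
    a,b=[(proj(p,W(-.115,y,.092))*4+1).astype(int) for y in(-.157,.013)];cv2.line(im,a,b,(0,0,255),1)
    a,b=[(proj(p,W(-.13,-.072,z))*4+1).astype(int) for z in(.062,.157)];cv2.line(im,a,b,(0,255,0),1)
    out.append(im[c[1]*4-250:c[1]*4+250,c[0]*4-200:c[0]*4+200])
cv2.imwrite('pics/knob2.png',np.hstack(out))
```

```text
0.015865186278293374 [-11.0751516   -2.5034812    2.79267492] 29.85
axis -0.08853580191430932
1.4 [-12.   -1.1   3.4] 0.019
1.45 [-12.7  -0.8   3.8] 0.001
1.5 [-12.6   0.2   3.7] 0.077
1.55 [-12.2   0.5   4.2] -0.635
1.6 [-10.9  -0.8   4.2] -0.577
1.65 [-12.   -1.4   3.1] -0.87
0.016819722585337347 31.35
33.9083 [ 1.05448924  0.04095627 -0.27952054]
[[ 0.73  -0.112 -0.063  1.45 ]
 [ 0.727 -0.112 -0.063  1.5  ]
 [ 0.725 -0.112 -0.066  1.4  ]
 [ 0.725 -0.112 -0.066  1.45 ]]
```

View pics/knob2.png

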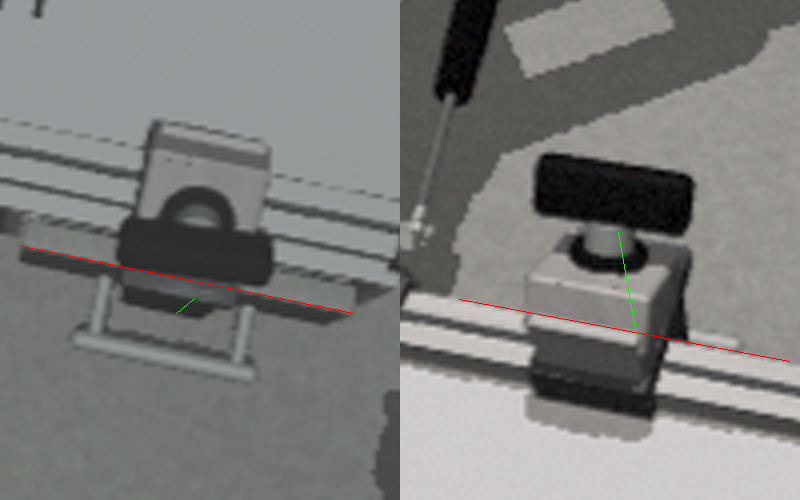

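The bar was gripped properly (15.9 mm), the torque rose sharply near 1.5 rad, and the tongue and drawer sit on their projected lines. I'm handing in.

```bash
python3 -c "
from h import *
env.sign_off();print(env.read_state()['clock'])"
```

```text
the job is handed in; nothing more can be done
the job is handed in; nothing more can be done
```

The drawer is shut, the stop is in front of its middle and the clamp knob is tight. I handed the job in with the clock near 34 s of the 56 s allowed; the sign-off reports no verdict.

- **Drawer:** I pushed it until it passed the detent. The push force peaked at about 5 N, dropped to 2 N, then rose to about 32 N against the end. In both camera views the front face lies on the line projected for a shut drawer.
- **Stop:** I slid the carriage by its knob to box y of about −0.07 m. The tongue's lower end is within about 3 mm of the projected middle of the drawer. The coarser knob fit gave −0.063 to −0.066 m, which puts the stop joint at about 0.19, inside 0.180 to 0.210.
- **Knob:** My first grip was too deep: the fingers closed on the round hub (20.5 mm opening), so the bar lagged and stopped at about 1.35 rad. I gripped again higher on the bar (15.9 mm opening) and turned until the torque jumped near 1.5 rad. The silhouette fit then gave about 1.45 rad.
- **At hand-in:** The gripper was clear of everything, with about 1 N or less on the force reading. The bystanders looked unmoved in the pictures; I did not measure their positions again.

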